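# Nip up the bending iron's retaining ring with the two-pin spanner

### The arm

A 6-joint arm with a two-finger parallel gripper is mounted at the origin on the work surface. World frame = base frame: x ahead of the robot, y to its left, z up, the work surface at z = 0. Lengths are in m, angles in rad, forces in N, time in s.
With the tool pointing down it reaches from about 0.3 to 0.775 m from the base axis. Payload 14.6 kg.
Tool frame: the origin (TCP) lies on the centre line of the jaws, within the pads' length; the fingertips stand ahead of it and the grasp point (between the pads) lies 11 mm behind it (finger_overhang is the z of the fingertips in the tool frame, in m); z points along the fingers, y is the line along which they close (so a half turn about z gives the same grasp; the last joint's range is limited). The gripper opens to 94 mm and grips with 3 to 60 N. Pads are 16 mm wide; open, the fingers measure 119 mm over their backs; the gripper's body (75 mm by 177 mm) begins 78 mm behind the grasp point.
Start: joints at [1.227, 0.3, 1.521, -0, 1.321, -0.067], TCP at [0.15, 0.529, 0.213] pointing down, gripper open.
Joint ranges: [-3.03, 3.03], [-0.79, 2.21], [0.23, 2.52], [-1.04, 4.18], [0, 3.07], [-2.55, 2.55]. Speed limits (rad/s): [2.22, 2.22, 2.57, 3.14, 3.14, 3.14].

### API

Orientations are given as [roll, pitch, yaw] about the fixed x, y, z axes, in that order (R = Rz(yaw) Ry(pitch) Rx(roll)).
In Python, from bench import * gives the robot as it stands. The module is installed in compiled form; this text tells all that it offers.
- The arm moves only by the tool play_rows, never from a script. Its argument "targets" is a list of rows, each a list of 3 entries, a list of its own where there are three numbers: the shift along the tool's x, y, z scaled (see below), then the turn about the tool's z scaled (see below), then the opening, from 0 (shut) to 1 (fully open). A call has 1 to 20 rows; each row shifts and turns the commanded pose from where the row before left it, along the tool's axes as they then stand; what a row does not reach is not made up. The controller multiplies each number of a shift by 25 mm and each number of a turn by 4 degrees. A row lasts 1/10 s, in which the tool goes at most 50 mm and 8.59 degrees, less where a joint would pass 70% of its speed; a pose out of reach is approached as far as the arm can. A call with a number of a shift or a turn outside -1 to 1 is refused whole. A call with a gripper value outside its range is refused whole. The fingers move at their own pace and stop on an object; "force" is the grip in N (left out, the last holds). Time passes only in rows, so rows that do not move let the fingers close. It gives the time, the measured TCP pose, the force, the opening and the grip force at its end, in the units of the state.
- observe(): the state, without advancing time (a new reading comes with each control period).
- grab_frame(name): name is "side" or "top"; returns the picture (384x512x3 uint8, red, green, blue); there is no depth.
- camera_model(name): a dict with "K" (3x3 intrinsics, pixels), "extrinsics" (4x4, takes a point from camera to world coordinates). Camera axes: x right, y down, z forward; pixel columns grow to the right and rows downward; lengths in m; the calibration is good to about 2 mm. A picture is of the moment at which its call begins. camera_model takes no time and is no camera call.
- sign_off(): hands the job in; it is judged then, once.
The state is a dict: "time": time; "joint_pos": joint angles; "qvel": joint speeds; "joint_efforts": joint torques, N m; "position": TCP position; "tool_rot": TCP orientation; "contact_force": force on the tool from outside, world axes, zero at the start; "ft_torque": the same for the moment, N m; "finger_gap": opening from 0.0 (shut) to 1.0 (fully open); "grasp_force": force on a finger pad.
Only numpy, scipy, OpenCV 4.12 (cv2) and the standard library are available. Lean on these libraries where they do the work, as an engineer would, in place of code of your own. Each camera call takes 0.05 s, during which the arm holds its last target. There are 200 camera calls.

### The job

The brass ring that holds the heating element in the cold bending iron has worked loose: take the two-pin spanner from the birch tool block, seat both pins fully in the ring's two holes before turning, turn the ring clockwise until it comes up against its stop and nip it up there to about 0.3 N m. Go by feel, for the brass is soft: press lightly and never wrench beyond 0.4 N m. Then stand the spanner back in its slot in the block and let go, leaving the iron switched off and everything else on the bench where it was.

Things in the scene. Friction and masses are not known exactly. Their poses are not given: they have to be found in the camera images.
- spanner: Two-pin spanner, 160 g, upright in the block. Origin midway between the two pin tips, z up the tool, pins at y = +19 and -19 mm. From the tips up: steel pins 5 mm thick, 6 mm long; steel head 18 (x) x 50 (y) x 10 mm; round stem 12 mm thick; brass ferrule; from 68 to 122 mm a pale boxwood handle, 22 mm thick (x, flat sides) and 30 mm wide (y). Either way round fits.
- pin_a (a point): Tip of the spanner's pin at its own y = +19 mm.
- pin_b (a point): Tip of the spanner's pin at its own y = -19 mm.
- ring: Brass retaining ring on top of the iron. Origin at the centre of its top face, 151.5 mm above the bench; z up, y along the two holes, which turn with it: at y = +19 and -19 mm, 6 mm wide, 7.8 mm deep, hardly chamfered (0.5 mm play round the pins). Ring 56 mm across. Stiff to turn (0.1 N m), it lags the hand by some hundredths of a rad; its stop lies 0.55 to 1 rad on and can only be felt: the moment climbs 0.04 N m or more per 0.01 rad.
- slot (a point): Centre of the spanner's slot in the birch tool block, on the ledge (26 mm above the bench) that carries the head's underside; the pins hang 6 mm below it in a groove. Slot 23 (x) x 57 (y) mm, bevelled mouth at the block's top, 40 mm above the bench. Block 70 (x) x 160 (y) mm, fixed; axes as the spanner's when it stands there.
- iron: Cold bending iron, fixed: pear-shaped aluminium former 106 x 80 mm on a grey steel stand 190 (x) x 130 (y) mm. Origin on the bench under the ring's axis. The switch lies at x = -70 mm.
- switch (a joint): Black rocker switch, 20 x 15 mm, on the stand's top, 45 mm above the bench: 0 is off (as it starts), 0.35 on.
- awl: Boxwood awl, point down in the birch block at 95 mm along y from the slot; its top stands 99 mm above the bench. Origin at its point.
- rib: Curved flamed-maple rib, a strip 31 mm tall, 2.4 mm thick, about 110 mm long, standing on edge on the bench. Origin at mid-length, on its lower edge.
- mould: Poplar inside mould of violin shape, about 350 x 196 mm, 14 mm thick, with spruce blocks 31 mm tall, lying on the bench. Origin near its middle, on its underside.
- button: Ebony end button, 21 mm across, 29 mm tall, standing on its head. Origin at the tip of its stem, on top.
- plane: Small brass finger plane, 62 x 24 x 31 mm. Origin under its middle.
- clamp: Wooden spool clamp standing upright, 28 mm across, 74 mm tall. Origin under its middle.
Mind the look-alikes: they are no part of the job. Leave any orange look-alike of the iron alone.

How it is judged:
On the way, in this order (a step that is already met when the one before it is completed fails the run):
1. both pins stand at least 4 mm deep in the ring's holes, the ring not yet turned far (z of each of pin_a, pin_b in the frame of ring below -0.004 m and horizontal distance between spanner and ring below 0.003 m and value of joint ring below 0.6 rad), for 0.3 s.
2. the ring is nipped up: within 0.04 rad of its stop, the pins, still 4 mm deep, bearing on it with at least 9 N in all (4.5 N each, 0.17 N m) (z of each of pin_a, pin_b in the frame of ring below -0.004 m and horizontal distance between spanner and ring below 0.003 m and value of joint ring above 0.96 rad and contact force between spanner and ring above 9 N), for 0.15 s.
At the end, for the whole second after the job is handed in: The ring is within 0.04 rad of its stop; the spanner stands upright and at rest in its slot in the block (within 7 mm of the slot's centre, pins at least 3 mm below the ledge, tilt under 0.12 rad), let go; the switch is off (value of joint ring above 0.96 rad and horizontal distance between spanner and slot below 0.007 m and z of each of pin_a, pin_b in the frame of slot below -0.003 m and angle between spanner's own z axis and vertical below 0.12 rad and linear speed of spanner below 0.01 m/s and value of joint switch below 0.1 rad); the robot touches nothing.
It fails at once if the spanner bears on the ring or the iron with more than 25 N in all (on the ring 12.5 N a pin, 0.47 N m) (contact force between spanner and ring above 25 N or contact force between spanner and iron above 25 N).
It fails at once if the ring is turned while the two pins are not both in its holes (velocity of joint ring above 0.3 rad/s and not (z of each of pin_a, pin_b in the frame of ring below -0.002 m and horizontal distance between spanner and ring below 0.003 m)).
It fails at once if the iron is switched on (value of joint switch above 0.1 rad).
It fails at once if the awl, rib, mould, end button, plane or spool clamp is shifted by more than 20 mm (distance of any of awl, rib, mould, button, plane, clamp from where it was at the start of the episode above 0.02 m).
It also fails if it takes over 72 s, if anything falls off the work surface, if the arm or the gripper's body presses on something with over 40 N, if the wrist force passes 120 N, or if a joint passes its speed limit or range.

## Working session

There is one attempt and no reset: what is moved stays moved. The work goes in short steps, Python scripts to look and compute and a tool call to move; the robot and the scene stay as the last step left them, time stands still between calls to the robot, and variables do not carry over. Pictures are saved under pics/ and viewed, at most 10 in all, crops included, and the job is handed in when it is done.

Besides the shell and the picture viewer there is one more tool, called after "Request:" as a command line: name --argument value ..., lists and objects as JSON in quotes. play_rows: Moves the arm, as the interface text tells. Its arguments: {"type":"object","properties":{"targets":{"type":"array","items":{"type":"array"}},"force":{"type":"number"}},"required":["targets"]}

```bash
mkdir -p pics
python3 - <<'E'
from bench import *
import cv2,numpy as np
for n in("side","top"):
    f=grab_frame(n); cv2.imwrite(f"pics/{n}0.png",f[:,:,::-1]); m=camera_model(n); print(n,np.round(m["K"],1).tolist(),np.round(m["extrinsics"],4).tolist())
print(observe())
E
```

```text
side [[432.8, 0.0, 257.3], [0.0, 432.8, 194.8], [0.0, 0.0, 1.0]] [[0.9444, -0.212, 0.2512, 0.19], [-0.3279, -0.5573, 0.7628, -0.8915], [-0.0217, -0.8028, -0.5958, 0.8646], [0.0, 0.0, 0.0, 1.0]]
top [[405.2, 0.0, 256.9], [0.0, 405.2, 190.7], [0.0, 0.0, 1.0]] [[0.0182, -0.9965, 0.0812, 0.3936], [-0.9998, -0.0182, 0.0001, 0.0406], [0.0014, -0.0812, -0.9967, 1.4411], [0.0, 0.0, 0.0, 1.0]]
{'time': 0.1, 'joint_pos': array([ 1.22737252e+00,  3.00417481e-01,  1.52150086e+00,  4.49736212e-06,
        1.32072975e+00, -6.65722173e-02]), 'qvel': array([-5.19096804e-04,  1.27248758e-03, -3.62391639e-03, -1.04936405e-03,
       -1.80764155e-03,  7.82544556e-05]), 'joint_efforts': array([ 2.17876482e-04, -5.32649946e+01, -3.53277898e+01,  7.08684535e-02,
        2.35891604e-02, -3.04043715e-05]), 'position': array([0.15024071, 0.52884485, 0.21294968]), 'tool_rot': array([-3.14053984e+00, -7.45575818e-05,  2.86473991e+00]), 'contact_force': array([-0.68083489, -0.50108693, -0.91217254]), 'ft_torque': array([-0.01560578,  0.01238613, -0.0123025 ]), 'grasp_force': 0.0, 'finger_gap': 0.9988960649157178}
```

View pics/side0.png

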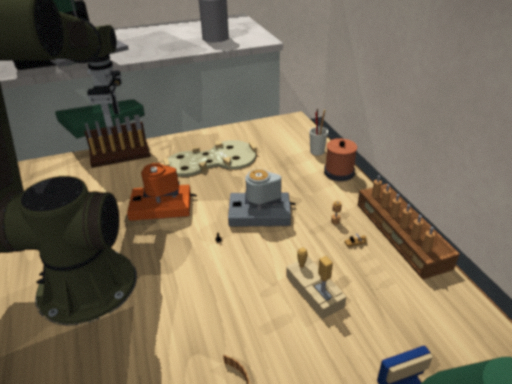

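View pics/top0.png

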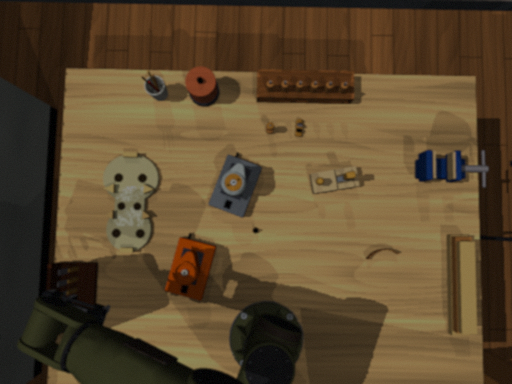

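The side view shows the grey iron at (262,195) with its ring at about (260,175), and the orange look-alike at (160,195). The birch block is at (316,288) with two wooden handles, at (303,256) and (326,268). In the top view the block is at (335,180), the grey iron at (235,185) and the orange one at (190,268). I'll enlarge the block and the iron from both views.

Run:
```python
import cv2,numpy as np
s=cv2.imread("pics/side0.png");t=cv2.imread("pics/top0.png")
r=lambda im,x,y,w,h,k:cv2.resize(im[y:y+h,x:x+w],None,fx=k,fy=k,interpolation=cv2.INTER_CUBIC)
a=r(s,280,235,66,50,6);b=r(t,305,155,66,50,6);c=r(s,225,160,66,50,6);d=r(t,202,150,66,50,6)
g=np.vstack([np.hstack([a,b]),np.hstack([c,d])]); g=cv2.convertScaleAbs(g,alpha=1.4,beta=20)
for (ox,oy,X,Y) in((280,235,0,0),(305,155,396,0),(225,160,0,300),(202,150,396,300)):
    for i in range(0,66,10): cv2.putText(g,str(ox+i),(X+i*6,Y+10),0,.35,(0,0,255)); cv2.line(g,(X+i*6,Y+12),(X+i*6,Y+17),(0,0,255))
    for i in range(0,50,10): cv2.putText(g,str(oy+i),(X+6,Y+i*6+4),0,.35,(255,0,0)); cv2.line(g,(X,Y+i*6),(X+5,Y+i*6),(255,0,0))
cv2.imwrite("pics/crop1.png",g)
```

```text
(no output)
```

View pics/crop1.png

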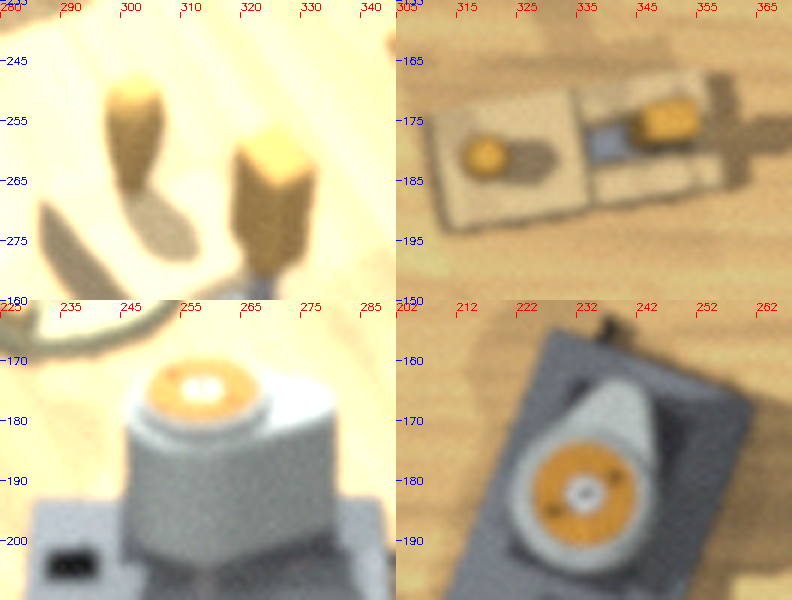

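The upper crops show the block. The handle with a rectangular top, at top (349,174.5) / side (325,260), is the spanner: boxy and boxwood, with a stem below. The round one at top (319,180.5) / side (302,250) is the awl. The lower crops show the grey iron with its brass ring at top (234,182) / side (259,175), with dark holes near (229,185) and (239,179) in the top view. The orange iron at (190,268) is the look-alike. Next I'll measure these precisely.

```bash
cat > h.py <<'E'
from bench import *
import cv2,numpy as np
def avg(n,k=6): return np.mean([grab_frame(n).astype(float) for _ in range(k)],0)
def ray(n,p):
    m=camera_model(n);E=np.array(m["extrinsics"]);d=E[:3,:3]@np.linalg.solve(np.array(m["K"]),[p[0],p[1],1.]);return E[:3,3],d/np.linalg.norm(d)
def plane(n,p,z): o,d=ray(n,p);return o+d*(z-o[2])/d[2]
def tri(ps):
    A=np.zeros((3,3));b=np.zeros(3);R=[ray(n,p) for n,p in ps]
    for o,d in R: P=np.eye(3)-np.outer(d,d);A+=P;b+=P@o
    X=np.linalg.solve(A,b);return X,[float(np.linalg.norm((np.eye(3)-np.outer(d,d))@(X-o))*1e3) for o,d in R]
def proj(n,X):
    m=camera_model(n);E=np.array(m["extrinsics"]);q=np.array(m["K"])@(E[:3,:3].T@(np.array(X)-E[:3,3]));return q[:2]/q[2]
def mask(img,box,f):
    x0,y0,x1,y1=box;k=4;c=cv2.resize(np.clip(img[y0:y1,x0:x1],0,255).astype(np.uint8),None,fx=k,fy=k,interpolation=cv2.INTER_CUBIC)
    h=cv2.cvtColor(c,cv2.COLOR_RGB2HSV);m=f(h).astype(np.uint8);cs,_=cv2.findContours(m,cv2.RETR_EXTERNAL,cv2.CHAIN_APPROX_NONE)
    b=max(cs,key=cv2.contourArea);return ((b[:,0,:]+.5)/k-.5+[x0,y0]).astype(np.float32)
E
python3 - <<'E'
from h import *
T=avg("top");S=avg("side");np.save("T.npy",T);np.save("S.npy",S)
np.set_printoptions(precision=4,suppress=True)
def pr(img,box):
    x0,y0,x1,y1=box;h=cv2.cvtColor(img[y0:y1,x0:x1].astype(np.uint8),cv2.COLOR_RGB2HSV)
    for r in h: print(' '.join('%d/%d/%d'%tuple(v) for v in r))
print("span top");pr(T,(343,170,357,180))
print("span side");pr(S,(317,256,334,268))
print("ring top");pr(T,(224,172,245,192))
print("ring side r");print(S[168:182,246:272,2].astype(int))
E
```

```text
span top
19/102/127 20/99/134 19/102/140 20/99/141 19/98/138 19/100/135 19/101/134 19/106/130 19/110/121 19/114/119 19/114/125 19/109/133 19/103/134 19/108/118
19/104/128 19/101/134 20/102/138 19/107/136 19/114/130 19/118/123 19/125/122 19/131/121 19/144/117 18/150/117 19/145/121 19/132/126 19/113/129 19/108/120
19/101/124 19/103/126 19/114/123 19/133/125 18/149/125 19/160/124 19/167/127 19/171/128 19/177/128 19/180/129 19/179/128 18/158/124 19/125/124 18/111/119
19/108/104 19/119/101 19/139/101 19/167/113 19/178/130 19/180/136 19/184/137 19/183/139 19/185/138 19/186/136 19/187/134 19/175/127 19/139/117 19/115/109
18/126/79 19/151/76 18/172/83 19/185/106 19/186/130 19/183/141 19/180/143 19/181/142 19/183/141 19/184/140 19/185/138 19/180/130 19/153/113 19/126/95
18/127/66 18/170/66 19/190/74 18/190/98 19/186/125 19/182/139 19/182/143 19/180/143 19/181/142 19/183/142 19/184/141 19/184/132 19/165/111 18/132/91
16/86/65 18/157/65 18/190/71 19/193/90 19/183/117 19/181/137 19/180/140 19/182/139 19/179/138 19/181/135 19/182/132 19/178/123 19/163/105 18/136/88
14/61/63 17/148/62 18/191/68 19
[... 7718 characters left out ...]
43 101  74
   73  75  82 106 139 157 167 179]
 [160 164 153 124  94  80  77  77  82 102 128 137 135 138 135 113  83  68
   70  77  88 116 140 150 162 178]
 [161 159 150 135 109  87  77  76  77  83  93 100 102 101  96  85  73  68
   76  91 109 128 139 142 158 180]
 [161 155 141 136 125 107  91  86  82  78  77  81  81  79  78  77  78  82
   95 114 128 131 124 134 162 181]
 [158 156 139 128 126 121 114 110 102  94  91  89  90  89  91  93  99 103
  113 123 125 116 112 135 167 181]
 [146 153 146 129 118 116 119 120 120 118 113 110 111 110 115 117 116 114
  112 111 108 106 117 142 164 172]
 [128 142 147 137 122 116 112 113 116 117 114 110 110 111 112 114 110 104
   98  98 101 114 131 141 148 146]]
```

Run:
```python
from h import *
np.set_printoptions(precision=4,suppress=True)
T=np.load("T.npy");S=np.load("S.npy")
# ring
ct=mask(T,(218,166,252,198),lambda h:(h[...,1]>100)&(h[...,0]<25)); et=cv2.fitEllipse(ct)
cs=mask(S,(240,162,278,188),lambda h:(h[...,1]>105)&(h[...,0]<25)&(h[...,2]>60)); es=cv2.fitEllipse(cs)
mt=cv2.moments(ct);ms=cv2.moments(cs)
print("ring",et,es)
R,e=tri([("top",et[0]),("side",es[0])]);print("ring xyz",R,e,"plane:",plane("top",et[0],.1515),plane("side",es[0],.1515))
print("dia top mm",np.array(et[1])*3.18)
# holes, dark blobs weighted
def blob(img,box,base):
    x0,y0,x1,y1=box;w=np.clip(base-img[y0:y1,x0:x1].max(2),0,None);Y,X=np.mgrid[y0:y1,x0:x1];return np.array([(w*X).sum(),(w*Y).sum()])/w.sum()
a=blob(T,(236,177,242,182),110);b=blob(T,(225,183,231,188),104);print("holes px",a,b)
A=plane("top",a,.1515);B=plane("top",b,.1515);d=A-B;print("sep",np.linalg.norm(d),"mid",(A+B)/2,"yaw of a-b",np.degrees(np.arctan2(d[1],d[0])))
# spanner top
c1=mask(T,(338,164,362,184),lambda h:(h[...,1]>145)&(h[...,2]>105)); r1=cv2.minAreaRect(c1)
c2=mask(S,(312,250,338,280),lambda h:(h[...,1]>115)&(h[...,2]>165)); r2=cv2.minAreaRect(c2)
m2=cv2.moments(c2);g2=(m2["m10"]/m2["m00"],m2["m01"]/m2["m00"]);m1=cv2.moments(c1);g1=(m1["m10"]/m1["m00"],m1["m01"]/m1["m00"])
print("sp",r1,r2,g1,g2);X,e=tri([("top",g1),("side",g2)]);print("sp top",X,e,plane("top",g1,.142),plane("side",g2,.142))
P=[plane("top",p,.142) for p in cv2.boxPoints(r1)];print([np.linalg.norm(P[i]-P[i-1]) for i in range(4)])
for i in(0,1): d=P[i+1]-P[i];print("edge yaw",np.degrees(np.arctan2(d[1],d[0])))
# awl top
c3=mask(T,(310,172,330,190),lambda h:(h[...,1]>140)&(h[...,2]>95));e3=cv2.minEnclosingCircle(c3);print("awl",e3,plane("top",e3[0],.099))
h=cv2.cvtColor(T.astype(np.uint8),cv2.COLOR_RGB2HSV)[164:198:2,306:366:3]
for r in h: print(' '.join('%d/%d'%(v[1],v[2]) for v in r))
```

```text
ring ((232.9386444091797, 181.92889404296875), (16.92247772216797, 17.02448081970215), 153.28829956054688) ((258.1882629394531, 174.13800048828125), (10.202461242675781, 17.365489959716797), 88.35385131835938)
ring xyz [0.526  0.1178 0.1511] [0.6343930690039492, 0.6343930690036694] plane: [0.5254 0.1179 0.1515] [0.5265 0.1171 0.1515]
dia top mm [53.8135 54.1378]
holes px [238.0861 179.0287] [227.9312 184.5845]
sep 0.03699016605186326 mid [0.5258 0.1177 0.1515] yaw of a-b -60.08037494790892
sp ((350.5838317871094, 174.314697265625), (6.209634780883789, 9.056848526000977), 77.47119140625) ((325.8669128417969, 260.31195068359375), (13.343942642211914, 7.858897686004639), 37.694236755371094) (350.58469353764156, 174.2373140128803) (325.5765460030166, 260.0930995475113)
sp top [ 0.5592 -0.2613  0.1405] [0.7571358517049306, 0.7571358517051442] [ 0.5583 -0.2606  0.142 ] [ 0.5592 -0.2627  0.142 ]
[np.float64(0.020090139849822126), np.float64(0.029390241951689808), np.float64(0.020099435691341705), np.float64(0.029354276046078896)]
edge yaw -76.3870699418715
edge yaw -167.5867861583712
awl ((
[... 1990 characters left out ...]
118 102/108 112/100 118/95 126/95 128/120 122/136 124/140 123/143
118/141 117/142 115/93 98/141 101/137 100/135 98/133 98/128 101/106 109/101 119/101 126/121 130/120 126/130 126/136 125/137 127/137 124/140 122/142 122/142
114/141 115/142 116/103 100/123 110/104 114/105 119/94 126/107 129/119 125/126 127/135 126/138 128/136 128/135 124/138 123/139 124/138 120/140 118/141 118/141
110/142 113/142 117/131 124/123 127/124 126/136 126/136 128/138 126/138 126/136 125/135 125/133 127/131 127/130 127/130 126/127 126/128 126/128 125/135 124/136
109/141 108/142 113/142 120/142 123/143 120/142 123/141 125/141 126/140 127/141 127/139 126/138 128/138 128/136 127/135 128/135 126/134 126/134 125/139 125/139
```

Ring: triangulated centre (0.526, 0.118, 0.151), with the hole line at -60°, separation 37 mm (true value 38) and diameter about 54 mm (true value 56). Spanner top: (0.559, -0.261, 0.1405), against 0.142 expected, with a 20x29 mm top and its y-axis at about 101°. The awl is 96 mm away (95 given). Everything agrees with the text, so I'll start moving.

Request:
play_rows --targets '[[[0, 0, -0.9], 0, 1], [[0, 0, -0.9], 0, 1], [[-0.6, -0.6, -0.9], 0, 1], [[-0.8, -0.85, 0], 0, 1], [[-0.8, -0.85, 0], 0, 1], [[-0.8, -0.85, 0], 0, 1], [[-0.8, -0.85, 0], 0, 1], [[-0.8, -0.85, 0], 0, 1], [[-0.8, -0.85, 0], 0, 1], [[-0.8, -0.85, 0], 0, 1], [[-0.8, -0.85, 0], 0, 1], [[-0.8, -0.85, 0], 0, 1], [[-0.8, -0.85, 0], 0, 1], [[-0.8, -0.85, 0], 0, 1], [[-0.8, -0.85, 0], 0, 1], [[-0.8, -0.85, 0], 0, 1], [[-0.8, -0.85, 0], 0, 1], [[-0.8, -0.85, 0], 0, 1], [[-0.8, -0.85, 0], 0, 1], [[-0.8, -0.85, 0], 0, 1]]' --force 4

```text
time: 2.7
position: [0.3893, 0.0689, 0.2811]
tool_rot: [3.141, 0.0, 2.865]
contact_force: [0.3, -0.3, 0.3]
finger_gap: 1.002
grasp_force: 0.0
```

Request:
play_rows --targets '[[[-0.8, -0.85, 0], 0, 1], [[-0.8, -0.85, 0], 0, 1], [[-0.8, -0.85, 0], 0, 1], [[-0.8, -0.85, 0], 0, 1], [[-0.8, -0.85, 0], 0, 1], [[-0.8, -0.85, 0], 0, 1], [[-0.8, -0.85, 0], 0, 1], [[-0.8, -0.85, 0], 0, 1], [[0, 0, 0], -1, 1], [[0, 0, 0], -1, 1], [[0, 0, 0], -1, 1], [[0, 0, 0], -1, 1], [[0, 0, 0], -1, 1], [[0, 0, 0], -1, 1], [[0, 0, 0], -0.83, 1], [[0, 0, 0], 0, 1]]'

```text
time: 4.3
position: [0.4964, -0.1371, 0.2809]
tool_rot: [3.142, 0.0, -2.941]
contact_force: [-0.1, -0.3, -0.1]
finger_gap: 1.0
grasp_force: 0.0
```

```bash
cat >> h.py <<'E'
def go(x,y,z,yawdeg=None):
    s=observe();p=s["position"];ps=s["tool_rot"][2];D=np.array([x,y,z])-p;c,q=np.cos(ps),np.sin(ps)
    u=np.array([c*D[0]+q*D[1],q*D[0]-c*D[1],-D[2]])/.025
    t=0 if yawdeg is None else -(((yawdeg-np.degrees(ps))+180)%360-180)/4
    print("t%.2f"%s["time"],"pos",np.round(p,4),"rot deg",np.round(np.degrees(s["tool_rot"]),2),"q",np.round(s["joint_pos"],2),"F",np.round(s["contact_force"],2),"M",np.round(s["ft_torque"],3),"gap %.4f grip %.1f"%(s["finger_gap"]*.094,s["grasp_force"]))
    print("units",np.round(u,2),"turn",round(t,2))
E
python3 -c "
from h import *
go(.559,-.2615,.2,191.4)"
```

```text
t4.30 pos [ 0.4964 -0.1371  0.2809] rot deg [ 180.      0.   -168.49] q [-0.34  0.18  1.52  0.    1.45 -2.11] F [-0.15 -0.35 -0.1 ] M [0.012 0.032 0.004] gap 0.0940 grip 0.0
units [-1.46 -5.37  3.24] turn 0.03
```

Request:
play_rows --targets '[[[-0.3, -0.9, 0], 0, 1], [[-0.3, -0.9, 0], 0, 1], [[-0.3, -0.9, 0], 0, 1], [[-0.3, -0.9, 0], 0, 1], [[-0.26, -0.9, 0], 0, 1], [[0, -0.87, 0], 0, 1], [[0, 0, 0.5], 0, 1], [[0, 0, 0.9], 0, 1], [[0, 0, 0.9], 0, 1], [[0, 0, 0.9], 0, 1], [[0, 0, 0.9], 0, 1], [[0, 0, 0.9], 0, 1], [[0, 0, 0.9], 0, 1], [[0, 0, 0.7], 0, 1], [[0, 0, 0.3], 0, 1], [[0, 0, 0], 0, 1], [[0, 0, 0], 0, 1]]'

```text
time: 6.0
position: [0.5591, -0.2613, 0.1092]
tool_rot: [-3.141, 0.001, -2.942]
contact_force: [0.1, -0.6, 0.5]
finger_gap: 1.003
grasp_force: 0.0
```

```bash
python3 -c "
from h import *
go(.559,-.2615,.105,191.4)
s=grab_frame('side');t=grab_frame('top')
r=lambda im,x,y,w,h:cv2.resize(im[y:y+h,x:x+w],None,fx=4,fy=4,interpolation=cv2.INTER_CUBIC)
cv2.imwrite('pics/g1.png',np.hstack([r(s,280,210,95,100),r(t,300,130,95,100)])[:,:,::-1])"
```

```text
t6.00 pos [ 0.5591 -0.2613  0.1092] rot deg [-1.7997e+02  4.0000e-02 -1.6855e+02] q [-0.5   0.54  1.43  0.    1.17 -2.27] F [ 0.09 -0.61  0.47] M [ 0.04  -0.    -0.021] gap 0.0943 grip 0.0
units [ 0.01 -0.01  0.17] turn 0.01
```

View pics/g1.png

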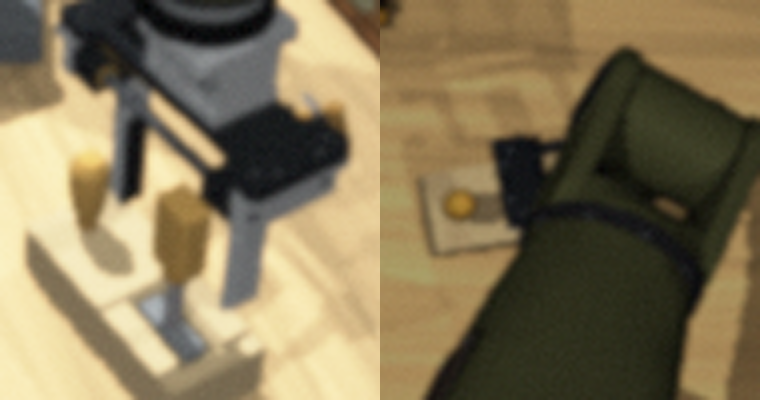

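The left half (side view) shows the open fingers straddling the spanner handle along the block's length, with tips near crop (125,195) and (235,300). The handle is at (182,240) and the awl is clear at (90,190). I'll check the jaw centre against projections before closing.

```bash
python3 -c "
from h import *
for z in (.08,.09,.1,.11,.142):
  u=np.array([np.cos(np.radians(101.4)),np.sin(np.radians(101.4)),0])
  c=np.array([.559,-.2613,z]); f=lambda X:np.round((proj('side',X)-[280,210])*4)
  print(z,f(c),f(c+.047*u),f(c-.047*u))"
```

```text
0.08 [174. 272.] [127. 224.] [223. 324.]
0.09 [175. 261.] [128. 213.] [225. 312.]
0.1 [176. 249.] [129. 201.] [226. 301.]
0.11 [177. 237.] [130. 189.] [228. 289.]
0.142 [181. 199.] [132. 151.] [233. 250.]
```

The projections agree: the handle top is predicted at (181,199), and the fingertips match z≈0.10. I'll centre the handle with a light squeeze across its width, open, then grip the flats.

Request:
play_rows --targets '[[[0, 0, 0.16], 0, 0.6], [[0, 0, 0], 0, 0.45], [[0, 0, 0], 0, 0.37], [[0, 0, 0], 0, 0.33], [[0, 0, 0], 0, 0.3], [[0, 0, 0], 0, 0.2], [[0, 0, 0], 0, 0.2], [[0, 0, 0], 0, 0.2], [[0, 0, 0], 0, 0.2]]' --force 3

```text
time: 7.0
position: [0.5589, -0.2614, 0.1044]
tool_rot: [-3.142, 0.0, -2.942]
contact_force: [-1.1, 0.5, -0.7]
finger_gap: 0.321
grasp_force: 3.0
```

```bash
python3 -c "
from h import *
go(.559,-.2613,.105,191.4)"
```

```text
t7.00 pos [ 0.5589 -0.2614  0.1044] rot deg [-180.      0.   -168.54] q [-0.5   0.55  1.43  0.    1.16 -2.27] F [-1.1   0.46 -0.68] M [ 0.002  0.047 -0.005] gap 0.0302 grip 3.0
units [-0.01  0.   -0.02] turn 0.02
```

Request:
play_rows --targets '[[[0, 0, 0], 0, 0.6], [[0, 0, 0], 0, 0.9], [[0, 0, 0], 0, 0.9], [[0, 0, 0], 0, 0.9], [[0, 0, 0], 1, 0.9], [[0, 0, 0], 1, 0.9], [[0, 0, 0], 1, 0.9], [[0, 0, 0], 1, 0.9], [[0, 0, 0], 1, 0.9], [[0, 0, 0], 1, 0.9], [[0, 0, 0], 1, 0.9], [[0, 0, 0], 1, 0.9], [[0, 0, 0], 1, 0.9], [[0, 0, 0], 1, 0.9], [[0, 0, 0], 1, 0.9], [[0, 0, 0], 1, 0.9], [[0, 0, 0], 1, 0.9], [[0, 0, 0], 1, 0.9], [[0, 0, 0], 1, 0.9], [[0, 0, 0], 1, 0.9]]'

```text
time: 9.0
position: [0.5589, -0.2615, 0.1045]
tool_rot: [3.142, 0.0, 2.222]
contact_force: [-0.4, -0.6, -0.3]
finger_gap: 0.901
grasp_force: 0.0
```

Request:
play_rows --targets '[[[0, 0, 0], 1, 0.9], [[0, 0, 0], 1, 0.9], [[0, 0, 0], 1, 0.9], [[0, 0, 0], 1, 0.9], [[0, 0, 0], 1, 0.9], [[0, 0, 0], 1, 0.9], [[0, 0, 0], 0.5, 0.9], [[0, 0, 0], 0, 0.5], [[0, 0, 0], 0, 0.4], [[0, 0, 0], 0, 0.3], [[0, 0, 0], 0, 0.25], [[0, 0, 0], 0, 0.2], [[0, 0, 0], 0, 0.15], [[0, 0, 0], 0, 0.15], [[0, 0, 0], 0, 0.15]]' --force 4

```text
time: 10.5
position: [0.5589, -0.2615, 0.1044]
tool_rot: [3.142, 0.0, 1.771]
contact_force: [0.1, -0.5, 0.3]
finger_gap: 0.253
grasp_force: 0.0
```

Request:
play_rows --targets '[[[0, 0, 0], 0, 0.1], [[0, 0, 0], 0, 0.1], [[0, 0, 0], 0, 0.1], [[0, 0, 0], 0, 0.1]]' --force 40

```text
time: 10.9
position: [0.5589, -0.2615, 0.1045]
tool_rot: [3.142, -0.0, 1.771]
contact_force: [0.2, 1.2, 0.5]
finger_gap: 0.235
grasp_force: 39.8
```

```bash
python3 -c "
from h import *
go(.559,-.2613,.2,101.4)"
```

```text
t10.90 pos [ 0.5589 -0.2615  0.1045] rot deg [180.    -0.   101.46] q [-0.5   0.55  1.43  0.    1.16 -0.7 ] F [0.18 1.23 0.54] M [-0.017  0.097  0.033] gap 0.0221 grip 39.8
units [ 0.01  0.01 -3.82] turn 0.01
```

The grip is good: the gap is 22.1 mm on the flats and the jaws are aligned. Lift and carry to the ring.

Request:
play_rows --targets '[[[0, 0, -0.3], 0, 0.1], [[0, 0, -0.7], 0, 0.1], [[0, 0, -0.9], 0, 0.1], [[0, 0, -0.9], 0, 0.1], [[0, 0, -0.9], 0, 0.1], [[0, 0, -0.9], 0, 0.1], [[0, 0, -0.9], 0, 0.1], [[0, 0, -0.9], 0, 0.1], [[0, 0, -0.9], 0, 0.1], [[0, 0, -0.5], 0, 0.1], [[0, 0, 0], 0, 0.1]]'

```text
time: 12.0
position: [0.5591, -0.2616, 0.3012]
tool_rot: [3.139, 0.002, 1.771]
contact_force: [-0.1, 0.4, -1.0]
finger_gap: 0.236
grasp_force: 39.8
```

```bash
python3 -c "
from h import *
go(.5258,.1176,.26,120)"
```

```text
t12.00 pos [ 0.5591 -0.2616  0.3012] rot deg [1.7988e+02 1.0000e-01 1.0146e+02] q [-0.5   0.41  1.17  0.    1.56 -0.7 ] F [-0.09  0.38 -0.96] M [-0.118  0.009 -0.004] gap 0.0222 grip 39.8
units [15.13  1.71  1.65] turn -4.64
```

Request:
play_rows --targets '[[[0.5, 0.1, 0], 0, 0.1], [[0.9, 0.1, 0], 0, 0.1], [[0.9, 0.1, 0], 0, 0.1], [[0.9, 0.1, 0], 0, 0.1], [[0.9, 0.1, 0], 0, 0.1], [[0.9, 0.1, 0], 0, 0.1], [[0.9, 0.1, 0], 0, 0.1], [[0.9, 0.1, 0], 0, 0.1], [[0.9, 0.1, 0], 0, 0.1], [[0.9, 0.1, 0], 0, 0.1], [[0.9, 0.1, 0], 0, 0.1], [[0.9, 0.1, 0], 0, 0.1], [[0.9, 0.1, 0], 0, 0.1], [[0.9, 0.1, 0], 0, 0.1], [[0.9, 0.1, 0], 0, 0.1], [[0.9, 0.1, 0], 0, 0.1], [[0.9, 0.1, 0], 0, 0.1]]'

```text
time: 13.7
position: [0.5255, 0.1136, 0.298]
tool_rot: [-3.139, -0.0, 1.771]
contact_force: [-0.3, -0.5, -1.6]
finger_gap: 0.235
grasp_force: 39.8
```

Request:
play_rows --targets '[[[0.2, 0, 0], 0, 0.1], [[0, 0, 0], -1, 0.1], [[0, 0, 0], -1, 0.1], [[0, 0, 0], -1, 0.1], [[0, 0, 0], -1, 0.1], [[0, 0, 0], -0.63, 0.1], [[0, 0, 0.7], 0, 0.1], [[0, 0, 0.8], 0, 0.1], [[0, 0, 0], 0, 0.1], [[0, 0, 0], 0, 0.1]]'

```text
time: 14.7
position: [0.5253, 0.1168, 0.2619]
tool_rot: [-3.141, -0.0, 2.094]
contact_force: [0.3, 0.0, -1.4]
finger_gap: 0.234
grasp_force: 39.8
```

```bash
python3 -c "
from h import *
go(.5258,.1176,.26,120)
s=avg('side',4);t=avg('top',2)
np.save('S2.npy',s);np.save('T2.npy',t)
r=lambda im,x,y,w,h:cv2.resize(np.clip(im[y:y+h,x:x+w]*1.2,0,255).astype(np.uint8),None,fx=6,fy=6,interpolation=cv2.INTER_CUBIC)
cv2.imwrite('pics/g2.png',np.hstack([r(s,230,125,65,80),r(t,205,145,65,80)])[:,:,::-1])"
```

```text
t14.70 pos [0.5253 0.1168 0.2619] rot deg [-1.7995e+02 -2.0000e-02  1.1998e+02] q [ 0.15  0.24  1.48 -0.    1.42 -0.37] F [ 0.32  0.03 -1.38] M [-0.034  0.014 -0.04 ] gap 0.0220 grip 39.8
units [0.02 0.03 0.08] turn -0.01
```

View pics/g2.png

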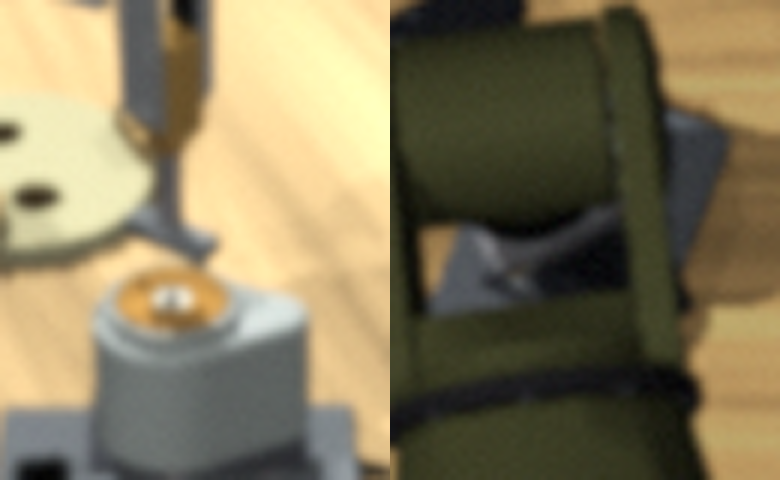

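The side view (left) shows the spanner held above the ring: stem at crop (165,200), head at (175,235), ring at (172,298), with the pins' line along the ring's hole line. The arm hides the ring in the top view. I'll use the stem's column in the side image, at a known arm pose, to check the camera bias.

```bash
python3 -c "
from h import *
S=np.load('S2.npy')
for h in (.025,.03,.035,.045):
  p=proj('side',[.5253,.1168,.2619-.0845+h]); r=int(round(p[1]));print(h,p.round(2),S[r,248:270].mean(1).astype(int), S[r,248:270,0].astype(int)-S[r,248:270,2].astype(int))
e=[(p-np.array(proj('side',[.5253,.1168,.1774]))).round(2) for p in [proj('side',[.5253+.001*np.cos(np.radians(a)),.1168+.001*np.sin(np.radians(a)),.1774]) for a in(0,90)]];print(e)
"
```

```text
0.025 [257.47 159.61] [184 178 166 151 136 125 117 106  90  77  77  94 136 172 185 185 183 183
 183 186 187 185] [43 42 35 26 11  0 -4 -3 -1 -1  4 22 54 73 80 82 80 80 81 81 82 81]
0.03 [257.43 158.13] [185 186 186 181 169 145 115  87  74  72  77  99 140 175 185 183 183 182
 183 185 184 179] [44 44 43 43 39 31 22 16 10  4  6 26 57 74 81 80 81 80 81 82 80 80]
0.035 [257.39 156.64] [187 187 187 184 179 162 128  91  70  69  76  99 142 174 183 182 183 182
 183 183 180 179] [44 44 45 45 44 40 33 24 13  5  8 28 58 76 80 80 80 81 81 81 80 81]
0.045 [257.32 153.65] [186 185 185 185 184 179 158 118  80  66  73  98 138 168 177 178 179 181
 182 179 177 178] [44 44 44 45 44 45 41 33 17  5  9 29 58 75 80 81 81 81 80 80 79 80]
[array([ 0.32, -0.07]), array([-0.11, -0.17])]
```

Request:
play_rows --targets '[[[0.02, 0.03, 0.4], 0, 0.1], [[0, 0, 0.4], 0, 0.1], [[0, 0, 0.12], 0, 0.1], [[0, 0, 0], 0, 0.1], [[0, 0, 0], 0, 0.1]]'

```text
time: 15.5
position: [0.526, 0.1178, 0.239]
tool_rot: [3.142, 0.0, 2.094]
contact_force: [0.6, 0.2, -1.9]
finger_gap: 0.232
grasp_force: 39.8
```

```bash
python3 -c "
from h import *
go(.5258,.1176,.236,120)"
```

```text
t15.50 pos [0.526  0.1178 0.239 ] rot deg [180.     0.   119.98] q [ 0.15  0.26  1.52  0.    1.37 -0.37] F [ 0.61  0.2  -1.9 ] M [-0.042  0.046 -0.031] gap 0.0218 grip 39.8
units [-0.   -0.01  0.12] turn -0.0
```

The stem sits within 0.3 px of the prediction, so the camera bias there is under 1 mm. Now feeling downward.

Request:
play_rows --targets '[[[0, 0, 0.03], 0, 0.1], [[0, 0, 0.03], 0, 0.1], [[0, 0, 0.03], 0, 0.1], [[0, 0, 0], 0, 0.1]]'

```text
time: 15.9
position: [0.5259, 0.1178, 0.2366]
tool_rot: [-3.142, -0.0, 2.094]
contact_force: [-0.1, -0.7, -1.8]
finger_gap: 0.234
grasp_force: 39.8
```

Request:
play_rows --targets '[[[0, 0, 0.02], 0, 0.1], [[0, 0, 0], 0, 0.1]]'

```text
time: 16.1
position: [0.5259, 0.1178, 0.2361]
tool_rot: [-3.142, -0.0, 2.094]
contact_force: [0.7, -0.1, -2.4]
finger_gap: 0.233
grasp_force: 39.8
```

Request:
play_rows --targets '[[[0, 0, 0.02], 0, 0.1], [[0, 0, 0], 0, 0.1]]'

```text
time: 16.3
position: [0.5259, 0.1178, 0.2356]
tool_rot: [-3.141, -0.0, 2.094]
contact_force: [-0.0, -0.6, -1.8]
finger_gap: 0.234
grasp_force: 39.8
```

Request:
play_rows --targets '[[[0, 0, 0.02], 0, 0.1], [[0, 0, 0], 0, 0.1]]'

```text
time: 16.5
position: [0.5259, 0.1178, 0.2351]
tool_rot: [-3.142, -0.0, 2.094]
contact_force: [0.1, 0.0, -1.4]
finger_gap: 0.237
grasp_force: 39.8
```

Request:
play_rows --targets '[[[0, 0, 0.02], 0, 0.1], [[0, 0, 0], 0, 0.1]]'

```text
time: 16.7
position: [0.5259, 0.1178, 0.2346]
tool_rot: [-3.142, -0.0, 2.094]
contact_force: [0.4, 0.2, -2.5]
finger_gap: 0.225
grasp_force: 39.8
```

Request:
play_rows --targets '[[[0, 0, 0.01], 0, 0.1], [[0, 0, 0], 0, 0.1]]'

```text
time: 16.9
position: [0.5259, 0.1178, 0.2344]
tool_rot: [-3.142, 0.0, 2.094]
contact_force: [0.2, 0.3, -1.9]
finger_gap: 0.235
grasp_force: 39.8
```

Request:
play_rows --targets '[[[0, 0, 0.02], 0, 0.1], [[0, 0, 0.02], 0, 0.1], [[0, 0, 0], 0, 0.1]]'

```text
time: 17.2
position: [0.5259, 0.1178, 0.2334]
tool_rot: [-3.141, 0.0, 2.094]
contact_force: [-0.1, -0.2, -1.2]
finger_gap: 0.233
grasp_force: 39.8
```

Request:
play_rows --targets '[[[0, 0, 0.02], 0, 0.1], [[0, 0, 0.02], 0, 0.1], [[0, 0, 0], 0, 0.1]]'

```text
time: 17.5
position: [0.5259, 0.1178, 0.2324]
tool_rot: [-3.142, -0.0, 2.094]
contact_force: [0.1, -0.6, -1.2]
finger_gap: 0.23
grasp_force: 39.8
```

Request:
play_rows --targets '[[[0, 0, 0.02], 0, 0.1], [[0, 0, 0.02], 0, 0.1], [[0, 0, 0], 0, 0.1]]'

```text
time: 17.8
position: [0.5259, 0.1177, 0.2314]
tool_rot: [3.142, 0.0, 2.094]
contact_force: [0.8, -0.6, -1.0]
finger_gap: 0.23
grasp_force: 39.8
```

Request:
play_rows --targets '[[[0, 0, 0.02], 0, 0.1], [[0, 0, 0], 0, 0.1]]'

```text
time: 18.0
position: [0.5259, 0.1178, 0.2309]
tool_rot: [-3.141, -0.0, 2.094]
contact_force: [0.4, -0.0, -1.4]
finger_gap: 0.232
grasp_force: 39.8
```

Request:
play_rows --targets '[[[0, 0, 0.02], 0, 0.1], [[0, 0, 0], 0, 0.1]]'

```text
time: 18.2
position: [0.5259, 0.1178, 0.2304]
tool_rot: [3.142, 0.0, 2.094]
contact_force: [0.7, 0.2, -2.3]
finger_gap: 0.231
grasp_force: 39.8
```

```bash
python3 -c "
from h import *
go(.5258,.1176,.230,120)
s=avg('side',3)
r=lambda im,x,y,w,h:cv2.resize(np.clip(im[y:y+h,x:x+w]*1.2,0,255).astype(np.uint8),None,fx=8,fy=8,interpolation=cv2.INTER_CUBIC)
cv2.imwrite('pics/g3.png',r(s,225,135,70,70)[:,:,::-1])"
```

```text
t18.20 pos [0.5259 0.1178 0.2304] rot deg [180.     0.   119.98] q [ 0.15  0.26  1.53  0.    1.35 -0.37] F [ 0.68  0.18 -2.26] M [-0.07  -0.042  0.018] gap 0.0217 grip 39.8
units [-0.   -0.01  0.02] turn -0.01
```

View pics/g3.png

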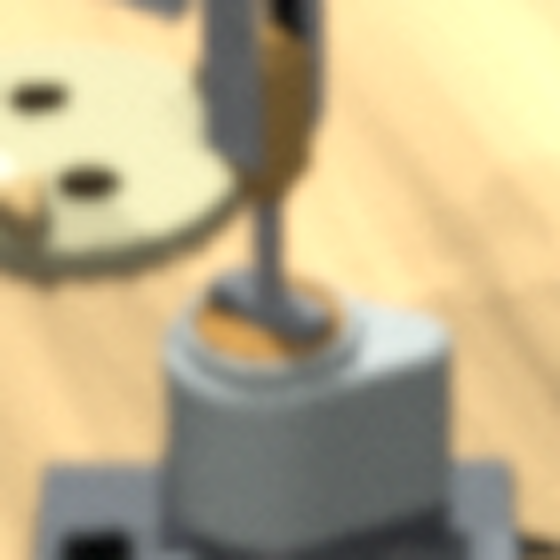

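The side crop shows the spanner's head at (270,310) lying on the ring along the hole line, with no gap visible beneath it. No contact force has been met, so the pins have gone in. I'll feel for the bottom.

Request:
play_rows --targets '[[[0, 0, 0.01], 0, 0.1], [[0, 0, 0.01], 0, 0.1], [[0, 0, 0], 0, 0.1]]'

```text
time: 18.65
position: [0.526, 0.1177, 0.2303]
tool_rot: [3.141, 0.0, 2.094]
contact_force: [-1.1, -0.6, 3.3]
finger_gap: 0.232
grasp_force: 39.8
```

Request:
play_rows --targets '[[[0, 0, 0.01], 0, 0.1], [[0, 0, 0.01], 0, 0.1], [[0, 0, 0], 0, 0.1]]'

```text
time: 18.95
position: [0.526, 0.1178, 0.2302]
tool_rot: [3.141, 0.0, 2.094]
contact_force: [-3.6, -1.5, 8.3]
finger_gap: 0.234
grasp_force: 39.8
```

The head met the ring at z = 0.2303, which is full depth. Back off to a light touch.

Request:
play_rows --targets '[[[0, 0, -0.02], 0, 0.1], [[0, 0, -0.02], 0, 0.1], [[0, 0, 0], 0, 0.1], [[0, 0, 0], 0, 0.1]]'

```text
time: 19.35
position: [0.526, 0.1178, 0.2304]
tool_rot: [3.142, 0.0, 2.094]
contact_force: [-0.6, 0.1, 1.0]
finger_gap: 0.23
grasp_force: 39.8
```

```bash
python3 -c "
from h import *
go(.526,.1177,.230,120)"
```

```text
t19.35 pos [0.526  0.1178 0.2304] rot deg [180.     0.   119.98] q [ 0.15  0.26  1.53  0.    1.35 -0.37] F [-0.57  0.11  1.04] M [-0.088  0.157 -0.034] gap 0.0216 grip 39.8
units [-0.   -0.    0.02] turn -0.0
```

Request:
play_rows --targets '[[[0, 0, 0], 0.25, 0.1], [[0, 0, 0], 0.25, 0.1], [[0, 0, 0], 0.25, 0.1], [[0, 0, 0], 0.25, 0.1], [[0, 0, 0], 0.25, 0.1], [[0, 0, 0], 0.25, 0.1]]'

```text
time: 19.95
position: [0.526, 0.1178, 0.2304]
tool_rot: [3.141, -0.0, 1.988]
contact_force: [0.8, 0.9, -1.4]
finger_gap: 0.232
grasp_force: 39.8
```

```bash
python3 -c "
from h import *
go(.526,.1177,.230,120)"
```

```text
t19.95 pos [0.526  0.1178 0.2304] rot deg [179.99  -0.   113.9 ] q [ 0.15  0.26  1.53  0.    1.35 -0.26] F [ 0.79  0.94 -1.44] M [ 0.281 -0.443  0.095] gap 0.0219 grip 39.8
units [-0.   -0.    0.02] turn -1.53
```

The resisting moment is 0.095 N m, as the text says for a free ring. Keep turning while monitoring.

Request:
play_rows --targets '[[[0, 0, 0], 0.25, 0.1], [[0, 0, 0], 0.25, 0.1], [[0, 0, 0], 0.25, 0.1], [[0, 0, 0], 0.25, 0.1], [[0, 0, 0], 0.25, 0.1], [[0, 0, 0], 0.25, 0.1], [[0, 0, 0], 0.25, 0.1], [[0, 0, 0], 0.25, 0.1], [[0, 0, 0], 0.25, 0.1], [[0, 0, 0], 0.25, 0.1], [[0, 0, 0], 0.25, 0.1], [[0, 0, 0], 0.25, 0.1], [[0, 0, 0], 0.25, 0.1], [[0, 0, 0], 0.25, 0.1], [[0, 0, 0], 0.25, 0.1], [[0, 0, 0], 0.25, 0.1], [[0, 0, 0], 0.25, 0.1]]'

```text
time: 21.65
position: [0.5259, 0.1178, 0.2304]
tool_rot: [-3.141, 0.0, 1.691]
contact_force: [1.6, 1.6, -2.9]
finger_gap: 0.229
grasp_force: 39.8
```

```bash
python3 -c "
from h import *
go(.526,.1177,.230,90)"
```

```text
t21.65 pos [0.5259 0.1178 0.2304] rot deg [-179.99    0.     96.9 ] q [ 0.15  0.26  1.53 -0.    1.35  0.03] F [ 1.61  1.59 -2.86] M [ 0.275 -0.358  0.078] gap 0.0216 grip 39.8
units [-0.    0.    0.02] turn 1.72
```

Request:
play_rows --targets '[[[0, 0, 0], 0.2, 0.1], [[0, 0, 0], 0.2, 0.1], [[0, 0, 0], 0.2, 0.1], [[0, 0, 0], 0.2, 0.1]]'

```text
time: 22.05
position: [0.5259, 0.1178, 0.2304]
tool_rot: [-3.141, 0.0, 1.636]
contact_force: [0.9, 1.4, -3.0]
finger_gap: 0.232
grasp_force: 39.8
```

```bash
python3 -c "
from h import *
go(.526,.1177,.230,90)"
```

```text
t22.05 pos [0.5259 0.1178 0.2304] rot deg [-179.99    0.     93.71] q [ 0.15  0.26  1.53 -0.    1.35  0.09] F [ 0.85  1.42 -2.98] M [ 0.264 -0.331  0.06 ] gap 0.0218 grip 39.8
units [-0.    0.01  0.02] turn 0.93
```

Request:
play_rows --targets '[[[0, 0, 0], 0.2, 0.1], [[0, 0, 0], 0.2, 0.1], [[0, 0, 0], 0.2, 0.1], [[0, 0, 0], 0.2, 0.1], [[0, 0, 0], 0.2, 0.1], [[0, 0, 0], 0.2, 0.1]]'

```text
time: 22.65
position: [0.5258, 0.1177, 0.2304]
tool_rot: [-3.141, 0.0, 1.552]
contact_force: [0.9, 1.6, -2.0]
finger_gap: 0.23
grasp_force: 39.8
```

```bash
python3 -c "
from h import *
go(.526,.1177,.230,85)"
```

```text
t22.65 pos [0.5258 0.1177 0.2304] rot deg [-179.99    0.     88.91] q [ 0.15  0.26  1.53 -0.    1.35  0.17] F [ 0.93  1.63 -2.05] M [ 0.146 -0.088  0.124] gap 0.0216 grip 39.8
units [-0.    0.01  0.02] turn 0.98
```

Request:
play_rows --targets '[[[0, 0, 0], 0.15, 0.1], [[0, 0, 0], 0.15, 0.1], [[0, 0, 0], 0.15, 0.1]]'

```text
time: 22.95
position: [0.5259, 0.1178, 0.2304]
tool_rot: [-3.141, 0.0, 1.521]
contact_force: [-0.0, 0.8, -3.4]
finger_gap: 0.232
grasp_force: 39.8
```

```bash
python3 -c "
from h import *
go(.526,.1177,.230,85)"
```

```text
t22.95 pos [0.5259 0.1178 0.2304] rot deg [-179.99    0.     87.14] q [ 0.15  0.26  1.53 -0.    1.35  0.2 ] F [-0.    0.75 -3.42] M [0.203 0.055 0.097] gap 0.0218 grip 39.8
units [-0.    0.    0.02] turn 0.53
```

Request:
play_rows --targets '[[[0, 0, 0], 0.15, 0.1], [[0, 0, 0], 0.15, 0.1], [[0, 0, 0], 0.15, 0.1]]'

```text
time: 23.25
position: [0.5259, 0.1178, 0.2304]
tool_rot: [-3.141, 0.0, 1.489]
contact_force: [-0.4, 1.1, -2.7]
finger_gap: 0.228
grasp_force: 39.8
```

```bash
python3 -c "
from h import *
go(.526,.1177,.230,85)"
```

```text
t23.25 pos [0.5259 0.1178 0.2304] rot deg [-179.99    0.     85.33] q [0.15 0.26 1.53 0.   1.35 0.23] F [-0.43  1.11 -2.69] M [0.103 0.035 0.103] gap 0.0214 grip 39.8
units [-0.    0.01  0.02] turn 0.08
```

Request:
play_rows --targets '[[[0, 0, 0], 0.15, 0.1], [[0, 0, 0], 0.15, 0.1], [[0, 0, 0], 0.15, 0.1]]'

```text
time: 23.55
position: [0.5259, 0.1178, 0.2304]
tool_rot: [-3.141, 0.0, 1.458]
contact_force: [0.1, 0.8, -2.4]
finger_gap: 0.231
grasp_force: 39.8
```

```bash
python3 -c "
from h import *
go(.526,.1177,.230,80)"
```

```text
t23.55 pos [0.5259 0.1178 0.2304] rot deg [-179.99    0.     83.53] q [ 0.15  0.26  1.53 -0.    1.35  0.27] F [ 0.15  0.75 -2.38] M [0.131 0.123 0.088] gap 0.0217 grip 39.8
units [-0.    0.01  0.02] turn 0.88
```

Request:
play_rows --targets '[[[0, 0, 0], 0.15, 0.1], [[0, 0, 0], 0.15, 0.1], [[0, 0, 0], 0.15, 0.1]]'

```text
time: 23.85
position: [0.5259, 0.1178, 0.2304]
tool_rot: [-3.141, 0.0, 1.426]
contact_force: [-1.1, 1.0, -2.7]
finger_gap: 0.233
grasp_force: 39.8
```

```bash
python3 -c "
from h import *
go(.526,.1177,.230,80)"
```

```text
t23.85 pos [0.5259 0.1178 0.2304] rot deg [-179.99    0.     81.73] q [0.15 0.26 1.53 0.   1.35 0.3 ] F [-1.08  0.96 -2.69] M [0.179 0.216 0.125] gap 0.0219 grip 39.8
units [-0.    0.01  0.02] turn 0.43
```

Request:
play_rows --targets '[[[0, 0, 0], 0.15, 0.1], [[0, 0, 0], 0.15, 0.1], [[0, 0, 0], 0.15, 0.1]]'

```text
time: 24.15
position: [0.5259, 0.1178, 0.2304]
tool_rot: [-3.141, 0.0, 1.395]
contact_force: [-1.2, 0.0, -3.1]
finger_gap: 0.231
grasp_force: 39.8
```

```bash
python3 -c "
from h import *
go(.526,.1177,.230,80)"
```

```text
t24.15 pos [0.5259 0.1178 0.2304] rot deg [-179.99    0.     79.93] q [0.15 0.26 1.53 0.   1.35 0.33] F [-1.25  0.04 -3.06] M [0.153 0.321 0.079] gap 0.0217 grip 39.8
units [-0.    0.01  0.02] turn -0.02
```

Request:
play_rows --targets '[[[0, 0, 0], 0.15, 0.1], [[0, 0, 0], 0.15, 0.1], [[0, 0, 0], 0.15, 0.1]]'

```text
time: 24.45
position: [0.5259, 0.1178, 0.2304]
tool_rot: [-3.141, 0.0, 1.364]
contact_force: [-1.9, 0.5, -2.5]
finger_gap: 0.233
grasp_force: 39.8
```

```bash
python3 -c "
from h import *
go(.526,.1177,.230,75)"
```

```text
t24.45 pos [0.5259 0.1178 0.2304] rot deg [-179.99    0.     78.13] q [ 0.15  0.26  1.53 -0.    1.35  0.36] F [-1.87  0.53 -2.53] M [0.146 0.339 0.085] gap 0.0219 grip 39.8
units [-0.    0.01  0.02] turn 0.78
```

Request:
play_rows --targets '[[[0, 0, 0], 0.15, 0.1], [[0, 0, 0], 0.15, 0.1], [[0, 0, 0], 0.15, 0.1]]'

```text
time: 24.75
position: [0.5259, 0.1178, 0.2304]
tool_rot: [-3.141, 0.0, 1.332]
contact_force: [-0.9, 0.7, -2.6]
finger_gap: 0.232
grasp_force: 39.8
```

```bash
python3 -c "
from h import *
go(.526,.1177,.230,75)"
```

```text
t24.75 pos [0.5259 0.1178 0.2304] rot deg [-179.99    0.     76.33] q [0.15 0.26 1.53 0.   1.35 0.39] F [-0.92  0.7  -2.65] M [0.156 0.474 0.05 ] gap 0.0218 grip 39.8
units [-0.    0.01  0.02] turn 0.33
```

Request:
play_rows --targets '[[[0, 0, 0], 0.15, 0.1], [[0, 0, 0], 0.15, 0.1], [[0, 0, 0], 0.15, 0.1]]'

```text
time: 25.05
position: [0.5259, 0.1178, 0.2304]
tool_rot: [-3.141, 0.0, 1.301]
contact_force: [-2.3, 0.5, -2.3]
finger_gap: 0.233
grasp_force: 39.8
```

```bash
python3 -c "
from h import *
go(.526,.1177,.230,75)"
```

```text
t25.05 pos [0.5259 0.1178 0.2304] rot deg [-179.99    0.     74.53] q [0.15 0.26 1.53 0.   1.35 0.42] F [-2.26  0.52 -2.33] M [0.149 0.524 0.115] gap 0.0219 grip 39.8
units [-0.    0.01  0.02] turn -0.12
```

Request:
play_rows --targets '[[[0, -0.006, 0], 0.15, 0.1], [[0, 0, 0], 0.15, 0.1], [[0, 0, 0], 0.15, 0.1]]'

```text
time: 25.35
position: [0.5258, 0.1178, 0.2304]
tool_rot: [3.142, 0.0, 1.269]
contact_force: [-0.4, 0.8, -3.4]
finger_gap: 0.233
grasp_force: 39.8
```

```bash
python3 -c "
from h import *
go(.526,.1177,.230,70)"
```

```text
t25.35 pos [0.5258 0.1178 0.2304] rot deg [180.     0.    72.73] q [ 0.15  0.26  1.53 -0.    1.35  0.45] F [-0.39  0.81 -3.35] M [0.112 0.401 0.051] gap 0.0219 grip 39.8
units [-0.    0.01  0.02] turn 0.68
```

Request:
play_rows --targets '[[[0, 0, 0], 0.15, 0.1], [[0, 0, 0], 0.15, 0.1], [[0, 0, 0], 0.15, 0.1]]'

```text
time: 25.65
position: [0.5258, 0.1178, 0.2304]
tool_rot: [3.142, -0.0, 1.238]
contact_force: [-1.1, 0.3, -2.2]
finger_gap: 0.232
grasp_force: 39.8
```

```bash
python3 -c "
from h import *
go(.526,.1177,.230,70)"
```

```text
t25.65 pos [0.5258 0.1178 0.2304] rot deg [180.    -0.    70.93] q [ 0.15  0.26  1.53 -0.    1.35  0.49] F [-1.15  0.32 -2.15] M [0.172 0.311 0.069] gap 0.0218 grip 39.8
units [-0.    0.01  0.02] turn 0.23
```

Request:
play_rows --targets '[[[0, 0, 0], 0.15, 0.1], [[0, 0, 0], 0.15, 0.1], [[0, 0, 0], 0.15, 0.1]]'

```text
time: 25.95
position: [0.5258, 0.1178, 0.2304]
tool_rot: [3.142, 0.0, 1.207]
contact_force: [-0.5, 0.9, -3.6]
finger_gap: 0.234
grasp_force: 39.8
```

```bash
python3 -c "
from h import *
go(.526,.1177,.230,70)"
```

```text
t25.95 pos [0.5258 0.1178 0.2304] rot deg [180.     0.    69.13] q [ 0.15  0.26  1.53 -0.    1.35  0.52] F [-0.55  0.94 -3.6 ] M [0.154 0.327 0.119] gap 0.0220 grip 39.8
units [-0.    0.01  0.02] turn -0.22
```

Request:
play_rows --targets '[[[0, 0, 0], 0.15, 0.1], [[0, 0, 0], 0.15, 0.1], [[0, 0, 0], 0.15, 0.1]]'

```text
time: 26.25
position: [0.5257, 0.1178, 0.2304]
tool_rot: [-3.142, 0.0, 1.175]
contact_force: [-0.8, 0.6, -2.6]
finger_gap: 0.232
grasp_force: 39.8
```

```bash
python3 -c "
from h import *
go(.526,.1177,.230,65)"
```

```text
t26.25 pos [0.5257 0.1178 0.2304] rot deg [-180.      0.     67.33] q [0.15 0.26 1.53 0.   1.35 0.55] F [-0.83  0.65 -2.62] M [0.132 0.285 0.133] gap 0.0218 grip 39.8
units [-0.    0.01  0.02] turn 0.58
```

Request:
play_rows --targets '[[[0, 0, 0], 0.12, 0.1], [[0, 0, 0], 0.12, 0.1]]'

```text
time: 26.45
position: [0.5258, 0.1178, 0.2304]
tool_rot: [-3.142, 0.0, 1.159]
contact_force: [-1.2, 0.6, -3.4]
finger_gap: 0.232
grasp_force: 39.8
```

```bash
python3 -c "
from h import *
go(.526,.1177,.230,65)"
```

```text
t26.45 pos [0.5258 0.1178 0.2304] rot deg [-180.      0.     66.38] q [0.15 0.26 1.53 0.   1.35 0.56] F [-1.16  0.64 -3.43] M [0.139 0.354 0.147] gap 0.0218 grip 39.8
units [-0.    0.01  0.02] turn 0.35
```

Request:
play_rows --targets '[[[0, 0, 0], 0.15, 0.1], [[0, 0, 0], 0.15, 0.1]]'

```text
time: 26.65
position: [0.5258, 0.1178, 0.2304]
tool_rot: [-3.142, 0.0, 1.137]
contact_force: [-1.5, 0.2, -3.7]
finger_gap: 0.231
grasp_force: 39.8
```

```bash
python3 -c "
from h import *
go(.526,.1177,.230,65)"
```

```text
t26.65 pos [0.5258 0.1178 0.2304] rot deg [-180.      0.     65.17] q [0.15 0.26 1.53 0.   1.35 0.59] F [-1.5   0.25 -3.7 ] M [0.161 0.355 0.096] gap 0.0217 grip 39.8
units [-0.    0.01  0.02] turn 0.04
```

Request:
play_rows --targets '[[[0, 0, 0], 0.15, 0.1], [[0, 0, 0], 0.15, 0.1], [[0, 0, 0], 0.1, 0.1]]'

```text
time: 26.95
position: [0.5257, 0.1178, 0.2304]
tool_rot: [-3.141, 0.0, 1.11]
contact_force: [-1.7, 0.9, -3.3]
finger_gap: 0.227
grasp_force: 39.8
```

```bash
python3 -c "
from h import *
go(.526,.1177,.230,60)"
```

```text
t26.95 pos [0.5257 0.1178 0.2304] rot deg [-179.99    0.     63.58] q [0.15 0.26 1.53 0.   1.35 0.61] F [-1.74  0.9  -3.29] M [0.21  0.393 0.113] gap 0.0214 grip 39.8
units [-0.    0.01  0.02] turn 0.89
```

Request:
play_rows --targets '[[[0, 0, 0], 0.15, 0.1], [[0, 0, 0], 0.15, 0.1], [[0, 0, 0], 0.1, 0.1]]'

```text
time: 27.25
position: [0.5258, 0.1178, 0.2304]
tool_rot: [-3.142, 0.0, 1.082]
contact_force: [-1.4, 1.1, -2.4]
finger_gap: 0.233
grasp_force: 39.9
```

```bash
python3 -c "
from h import *
go(.526,.1177,.230,60)"
```

```text
t27.25 pos [0.5258 0.1178 0.2304] rot deg [-180.      0.     61.98] q [0.15 0.26 1.53 0.   1.35 0.64] F [-1.39  1.1  -2.43] M [0.253 0.472 0.172] gap 0.0219 grip 39.9
units [0.   0.01 0.02] turn 0.49
```

The moment has risen to 0.17 N m, so the stop is beginning to show. Smaller steps now.

Request:
play_rows --targets '[[[0, 0, 0], 0.12, 0.1], [[0, 0, 0], 0, 0.1]]'

```text
time: 27.45
position: [0.5258, 0.1178, 0.2305]
tool_rot: [-3.142, -0.0, 1.074]
contact_force: [-1.4, 1.7, -3.2]
finger_gap: 0.232
grasp_force: 39.9
```

```bash
python3 -c "
from h import *
go(.526,.1177,.230,60)"
```

```text
t27.45 pos [0.5258 0.1178 0.2305] rot deg [-180.     -0.     61.52] q [0.15 0.26 1.53 0.   1.35 0.65] F [-1.38  1.66 -3.17] M [0.22  0.508 0.237] gap 0.0218 grip 39.9
units [0.   0.01 0.02] turn 0.38
```

Request:
play_rows --targets '[[[0, 0, 0], 0.1, 0.1], [[0, 0, 0], 0, 0.1], [[0, 0, 0], 0, 0.1]]'

```text
time: 27.75
position: [0.5257, 0.1178, 0.2304]
tool_rot: [-3.142, -0.0, 1.067]
contact_force: [-1.7, 1.3, -2.8]
finger_gap: 0.234
grasp_force: 39.9
```

```bash
python3 -c "
from h import *
go(.526,.1177,.230,60)"
```

```text
t27.75 pos [0.5257 0.1178 0.2304] rot deg [-180.     -0.     61.14] q [0.15 0.26 1.53 0.   1.35 0.66] F [-1.72  1.32 -2.84] M [0.192 0.486 0.229] gap 0.0220 grip 39.9
units [0.   0.01 0.02] turn 0.29
```

Request:
play_rows --targets '[[[0, 0, 0], 0.1, 0.1], [[0, 0, 0], 0, 0.1]]'

```text
time: 27.95
position: [0.5257, 0.1178, 0.2304]
tool_rot: [-3.142, -0.0, 1.06]
contact_force: [-1.7, 1.2, -2.5]
finger_gap: 0.233
grasp_force: 39.9
```

```bash
python3 -c "
from h import *
m=[]
for i in range(6): m.append(observe()['ft_torque'][2]);grab_frame('side')
print(np.round(m,3),np.mean(m))
go(.526,.1177,.230,60)"
```

```text
[0.239 0.237 0.219 0.226 0.281 0.222] 0.23721574294140757
t28.25 pos [0.5258 0.1178 0.2304] rot deg [-180.     -0.     60.74] q [0.15 0.26 1.53 0.   1.35 0.66] F [-1.41  0.56 -2.79] M [0.364 0.507 0.237] gap 0.0218 grip 39.9
units [0.   0.01 0.02] turn 0.19
```

Request:
play_rows --targets '[[[0, 0, 0], 0, 0.1], [[0, 0, 0], 0.1, 0.1], [[0, 0, 0], 0, 0.1]]' --force 55

```text
time: 28.55
position: [0.5258, 0.1178, 0.2305]
tool_rot: [3.142, -0.0, 1.053]
contact_force: [-1.4, 1.9, -3.1]
finger_gap: 0.232
grasp_force: 54.9
```

```bash
python3 -c "
from h import *
m=[]
for i in range(6): m.append(observe()['ft_torque'][2]);grab_frame('side')
print(np.round(m,3),np.mean(m))
go(.526,.1177,.230,60)"
```

```text
[0.219 0.235 0.277 0.26  0.232 0.331] 0.25903621124813153
t28.85 pos [0.5258 0.1178 0.2305] rot deg [ 1.800e+02 -1.000e-02  6.034e+01] q [0.15 0.26 1.53 0.   1.35 0.67] F [-1.96  2.39 -2.83] M [0.479 0.536 0.283] gap 0.0216 grip 54.9
units [-0.    0.01  0.02] turn 0.09
```

Request:
play_rows --targets '[[[0, 0, 0], 0.08, 0.1], [[0, 0, 0], 0.06, 0.1], [[0, 0, 0], 0, 0.1]]'

```text
time: 29.15
position: [0.5258, 0.1178, 0.2305]
tool_rot: [-3.142, -0.0, 1.043]
contact_force: [-0.9, 2.1, -3.0]
finger_gap: 0.233
grasp_force: 54.9
```

```bash
python3 -c "
from h import *
m=[]
for i in range(8): m.append(observe()['ft_torque'][2]);grab_frame('side')
print(np.round(m,3),np.mean(m))
go(.526,.1177,.230,60)"
```

```text
[0.276 0.283 0.357 0.357 0.324 0.296 0.339 0.329] 0.3199534389408662
t29.55 pos [0.5258 0.1178 0.2305] rot deg [-180.     -0.     59.78] q [0.15 0.26 1.53 0.   1.35 0.68] F [-1.65  3.31 -3.13] M [0.561 0.574 0.317] gap 0.0217 grip 54.9
units [0.   0.01 0.02] turn -0.05
```

Nipped up at a mean of 0.32 N m. Relieve the load before withdrawing.

Request:
play_rows --targets '[[[0, 0, 0], -0.2, 0.1], [[0, 0, 0], -0.2, 0.1], [[0, 0, 0], -0.2, 0.1], [[0, 0, 0], 0, 0.1]]'

```text
time: 29.95
position: [0.5258, 0.1178, 0.2305]
tool_rot: [3.142, -0.0, 1.086]
contact_force: [-1.2, 1.7, -2.8]
finger_gap: 0.229
grasp_force: 54.9
```

```bash
python3 -c "
from h import *
m=[]
for i in range(5): m.append(observe()['ft_torque'][2]);grab_frame('side')
print(np.round(m,3),np.mean(m))
go(.526,.1177,.230,60)"
```

```text
[0.113 0.101 0.118 0.099 0.132] 0.11243316318470468
t30.20 pos [0.5258 0.1178 0.2305] rot deg [179.99  -0.    62.17] q [ 0.15  0.26  1.53 -0.    1.35  0.64] F [-2.14  2.55 -4.  ] M [0.541 0.481 0.117] gap 0.0219 grip 54.9
units [0.   0.01 0.02] turn 0.54
```

Request:
play_rows --targets '[[[0, 0, 0], -0.16, 0.1], [[0.005, -0.007, 0], -0.16, 0.1], [[0, 0, 0], 0, 0.1], [[0, 0, -0.02], 0, 0.1], [[0, 0, 0], 0, 0.1]]'

```text
time: 30.7
position: [0.5258, 0.1179, 0.2311]
tool_rot: [3.141, -0.0, 1.108]
contact_force: [-0.1, 1.1, -2.5]
finger_gap: 0.233
grasp_force: 54.9
```

```bash
python3 -c "
from h import *
m=[]
for i in range(3): m.append(observe()['ft_torque'][2]);grab_frame('side')
print(np.round(m,3),np.mean(m))
go(.526,.1177,.230,60)"
```

```text
[0.075 0.011 0.024] 0.03631803356012677
t30.85 pos [0.5258 0.1179 0.2311] rot deg [ 1.7998e+02 -1.0000e-02  6.3450e+01] q [ 0.15  0.26  1.53 -0.    1.35  0.62] F [-0.27 -0.02 -1.13] M [0.154 0.232 0.03 ] gap 0.0217 grip 54.9
units [-0.    0.01  0.04] turn 0.86
```

Unloaded and free. Lift out slowly, then carry back over the block.

Request:
play_rows --targets '[[[0, 0, -0.05], 0, 0.1], [[0, 0, -0.08], 0, 0.1], [[0, 0, -0.08], 0, 0.1], [[0, 0, -0.1], 0, 0.1], [[0, 0, -0.3], 0, 0.1], [[0, 0, -0.7], 0, 0.1], [[0, 0, -0.9], 0, 0.1], [[0, 0, -0.6], 0, 0.1], [[0, 0, 0], -1, 0.1], [[0, 0, 0], -1, 0.1], [[0, 0, 0], -1, 0.1], [[0, 0, 0], -1, 0.1], [[0, 0, 0], -1, 0.1], [[0, 0, 0], -1, 0.1], [[0, 0, 0], -1, 0.1], [[0, 0, 0], -1, 0.1], [[0, 0, 0], -1, 0.1], [[0, 0, 0], -0.5, 0.1], [[0, 0, 0], 0, 0.1]]'

```text
time: 32.75
position: [0.5257, 0.118, 0.3018]
tool_rot: [3.141, 0.0, 1.771]
contact_force: [0.5, -0.2, -2.2]
finger_gap: 0.23
grasp_force: 54.9
```

```bash
python3 -c "
from h import *
go(.5589,-.2615,.29,101.46)"
```

```text
t32.75 pos [0.5257 0.118  0.3018] rot deg [1.7997e+02 1.0000e-02 1.0149e+02] q [ 0.15  0.22  1.41 -0.    1.5  -0.05] F [ 0.49 -0.19 -2.23] M [-0.069  0.077  0.008] gap 0.0217 grip 54.9
units [-15.14  -1.72   0.47] turn 0.01
```

Request:
play_rows --targets '[[[-0.5, -0.1, 0], 0, 0.1], [[-0.9, -0.1, 0], 0, 0.1], [[-0.9, -0.1, 0], 0, 0.1], [[-0.9, -0.1, 0], 0, 0.1], [[-0.9, -0.1, 0], 0, 0.1], [[-0.9, -0.1, 0], 0, 0.1], [[-0.9, -0.1, 0], 0, 0.1], [[-0.9, -0.1, 0], 0, 0.1], [[-0.9, -0.1, 0], 0, 0.1], [[-0.9, -0.1, 0], 0, 0.1], [[-0.9, -0.1, 0], 0, 0.1], [[-0.9, -0.1, 0], 0, 0.1], [[-0.9, -0.1, 0], 0, 0.1], [[-0.9, -0.1, 0], 0, 0.1], [[-0.9, -0.1, 0], 0, 0.1], [[-0.9, -0.1, 0], 0, 0.1], [[-0.9, -0.1, 0], 0, 0.1], [[-0.24, -0.02, 0], 0, 0.1], [[0, 0, 0], 0, 0.1], [[0, 0, 0], 0, 0.1]]'

```text
time: 34.75
position: [0.5586, -0.2611, 0.3013]
tool_rot: [3.142, -0.0, 1.771]
contact_force: [0.3, -0.3, -2.6]
finger_gap: 0.227
grasp_force: 54.9
```

```bash
python3 -c "
from h import *
go(.5589,-.2615,.1045,101.46)"
```

```text
t34.75 pos [ 0.5586 -0.2611  0.3013] rot deg [ 1.8000e+02 -1.0000e-02  1.0145e+02] q [-0.5   0.41  1.17  0.    1.56 -0.7 ] F [ 0.28 -0.29 -2.58] M [0.002 0.057 0.019] gap 0.0213 grip 54.9
units [-0.02  0.01  7.87] turn -0.0
```

Request:
play_rows --targets '[[[-0.02, 0.01, 0.4], 0, 0.1], [[0, 0, 0.9], 0, 0.1], [[0, 0, 0.9], 0, 0.1], [[0, 0, 0.9], 0, 0.1], [[0, 0, 0.9], 0, 0.1], [[0, 0, 0.9], 0, 0.1], [[0, 0, 0.9], 0, 0.1], [[0, 0, 0.5], 0, 0.1], [[0, 0, 0.3], 0, 0.1], [[0, 0, 0.3], 0, 0.1], [[0, 0, 0.2], 0, 0.1], [[0, 0, 0.2], 0, 0.1], [[0, 0, 0.2], 0, 0.1], [[0, 0, 0.15], 0, 0.1], [[0, 0, 0.12], 0, 0.1], [[0, 0, 0], 0, 0.1]]'

```text
time: 36.35
position: [0.559, -0.2619, 0.1066]
tool_rot: [-3.141, -0.0, 1.771]
contact_force: [-0.6, -0.2, -1.7]
finger_gap: 0.229
grasp_force: 54.9
```

```bash
python3 -c "
from h import *
go(.5589,-.2615,.1045,101.46)"
```

```text
t36.35 pos [ 0.559  -0.2619  0.1066] rot deg [-1.7998e+02 -2.0000e-02  1.0146e+02] q [-0.5   0.55  1.43  0.    1.17 -0.7 ] F [-0.59 -0.21 -1.72] M [-0.11   0.021  0.004] gap 0.0215 grip 54.9
units [0.02 0.   0.08] turn -0.0
```

Request:
play_rows --targets '[[[0, 0, 0.03], 0, 0.1], [[0, 0, 0.03], 0, 0.1], [[0, 0, 0.02], 0, 0.1], [[0, 0, 0], 0, 0.1]]'

```text
time: 36.75
position: [0.5591, -0.262, 0.105]
tool_rot: [-3.142, 0.0, 1.771]
contact_force: [0.1, 0.1, -1.2]
finger_gap: 0.232
grasp_force: 54.9
```

```bash
python3 -c "
from h import *
go(.5589,-.2615,.1045,101.46)"
```

```text
t36.75 pos [ 0.5591 -0.262   0.105 ] rot deg [-180.      0.    101.46] q [-0.5   0.55  1.43 -0.    1.16 -0.7 ] F [ 0.13  0.09 -1.19] M [-0.094  0.05   0.047] gap 0.0218 grip 54.9
units [ 0.02 -0.    0.02] turn 0.0
```

At the ledge height. Lower the last half millimetre, open gently and back away upward.

Request:
play_rows --targets '[[[0, 0, 0.02], 0, 0.1], [[0, 0, 0], 0, 0.1], [[0, 0, 0], 0, 0.27], [[0, 0, 0], 0, 0.3], [[0, 0, 0], 0, 0.4], [[0, 0, 0], 0, 0.6], [[0, 0, 0], 0, 0.9], [[0, 0, 0], 0, 0.9], [[0, 0, -0.4], 0, 0.9], [[0, 0, -0.8], 0, 0.9], [[0, 0, -0.9], 0, 0.9], [[0, 0, -0.9], 0, 0.9], [[0, 0, -0.9], 0, 0.9], [[0, 0, -0.9], 0, 0.9], [[0, 0, -0.9], 0, 0.9], [[0, 0, -0.9], 0, 0.9], [[-0.9, 0, 0], 0, 0.9], [[-0.9, 0, 0], 0, 0.9], [[-0.9, 0, 0], 0, 0.9], [[-0.9, 0, 0], 0, 0.9]]' --force 10

```text
time: 38.75
position: [0.577, -0.3509, 0.2704]
tool_rot: [3.141, 0.0, 1.771]
contact_force: [-0.6, -0.4, -0.1]
finger_gap: 0.903
grasp_force: 0.0
```

Request:
play_rows --targets '[[[-0.9, 0, 0], 0, 0.9], [[-0.9, 0, 0], 0, 0.9], [[-0.9, 0, 0], 0, 0.9], [[-0.9, 0, 0], 0, 0.9], [[0, 0, 0], 0, 0.9], [[0, 0, 0], 0, 0.9]]'

```text
time: 39.35
position: [0.5948, -0.4383, 0.2695]
tool_rot: [-3.142, -0.0, 1.77]
contact_force: [0.3, 0.1, -0.6]
finger_gap: 0.902
grasp_force: 0.0
```

Run:
```python
from h import *
go(.5589,-.2615,.1045,101.46)
T=avg("top",4);S=avg("side",4)
r=lambda im,x,y,w,h:cv2.resize(np.clip(im[y:y+h,x:x+w]*1.2,0,255).astype(np.uint8),None,fx=6,fy=6,interpolation=cv2.INTER_CUBIC)
a=np.hstack([r(S,280,235,66,50),r(T,305,155,66,50)]);b=np.hstack([r(S,225,160,66,50),r(T,202,150,66,50)])
cv2.imwrite("pics/end.png",np.vstack([a,b])[:,:,::-1])
def blob(img,box,base):
    x0,y0,x1,y1=box;w=np.clip(base-img[y0:y1,x0:x1].max(2),0,None);Y,X=np.mgrid[y0:y1,x0:x1];return np.array([(w*X).sum(),(w*Y).sum()])/w.sum()
c2=mask(S,(312,250,338,280),lambda h:(h[...,1]>115)&(h[...,2]>165));m2=cv2.moments(c2);print("side handle top",m2["m10"]/m2["m00"],m2["m01"]/m2["m00"],"was 325.6 260.1", plane("side",(m2["m10"]/m2["m00"],m2["m01"]/m2["m00"]),.142))
```

```text
t39.35 pos [ 0.5948 -0.4383  0.2695] rot deg [-1.8000e+02 -1.0000e-02  1.0144e+02] q [-0.68  0.75  0.73  0.    1.66 -0.88] F [ 0.3   0.09 -0.57] M [-0.079  0.033 -0.004] gap 0.0848 grip 0.0
units [ 7.21 -0.    6.6 ] turn -0.0
side handle top 325.7417608286252 261.39332795265 was 325.6 260.1 [ 0.55767277 -0.26658483  0.142     ]
```

View pics/end.png

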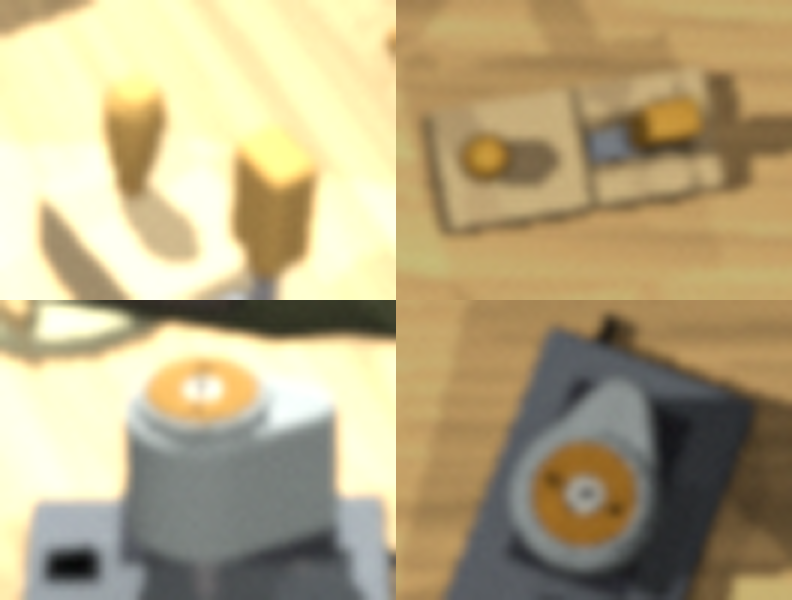

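The final view shows the spanner upright in its slot (top crop (670,118), i.e. about (350.7,174.7)) and the awl unmoved. The ring's holes are turned to about (228,180) and (238.5,185), and the switch looks unchanged. One numeric check before handing in.

Run:
```python
from h import *
np.set_printoptions(precision=4,suppress=True)
T=avg("top");S=avg("side")
for n,A,B in(("before",np.load("T.npy"),np.load("S.npy")),("now",T,S)):
    c1=mask(A,(338,164,362,184),lambda h:(h[...,1]>145)&(h[...,2]>105));c2=mask(B,(312,250,338,280),lambda h:(h[...,1]>125)&(h[...,2]>175))
    g=[(lambda m:(m["m10"]/m["m00"],m["m01"]/m["m00"]))(cv2.moments(c)) for c in(c1,c2)]
    print(n,np.array(g).ravel(),tri([("top",g[0]),("side",g[1])]),cv2.contourArea(c1),cv2.contourArea(c2))
    c3=mask(A,(310,172,330,190),lambda h:(h[...,1]>140)&(h[...,2]>95));print("awl",cv2.minEnclosingCircle(c3))
def blob(img,box,base):
    x0,y0,x1,y1=box;w=np.clip(base-img[y0:y1,x0:x1].max(2),0,None);Y,X=np.mgrid[y0:y1,x0:x1];return np.array([(w*X).sum(),(w*Y).sum()])/w.sum()
a=blob(T,(236,182,242,188),108);b=blob(T,(225,177,231,183),108);A,B=plane("top",a,.1515),plane("top",b,.1515);d=B-A
print(a,b,np.linalg.norm(d),"yaw",np.degrees(np.arctan2(d[1],d[0])),"(start 119.9)")
```

```text
before [350.5847 174.2373 325.5576 260.2208] (array([ 0.5592, -0.2613,  0.1402]), [0.7103568888606853, 0.7103568888606884]) 46.90625 55.40625
awl ((319.4244079589844, 180.57557678222656), 3.8842122554779053)
now [350.6473 174.4782 325.4818 262.8869] (array([ 0.559 , -0.263 ,  0.1332]), [0.42422786243116084, 0.42422786243121785]) 53.65625 29.6875
awl ((319.625, 180.75), 4.017639636993408)
[238.3287 184.6574] [227.7415 179.4961] 0.03777180166365958 yaw 64.99523618393117 (start 119.9)
```

The side mask is partly cut by a shadow (its area halved), so that height reading doesn't count. The top view puts the handle within 0.3 px of its original spot, the awl is unmoved, and the ring has turned about 55°. Handing in.

```bash
python3 -c "
from bench import *
print(sign_off())"
```

```text
the job is handed in; nothing more can be done
None
```

I turned the ring about 0.96 rad clockwise to its stop and nipped it up at about 0.32 N m; the spanner is back upright in its slot and let go, the switch looks untouched, and the job is handed in (no verdict was returned).

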